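# Hold a print roller in its sprung V-cradle

## Task

Pull the blue-fronted drawer of the small wooden box out to its stop, take out the black print roller and lay it lengthwise centred in the yellow V-cradle, so that it bears on both sloping sides. Keep it gripped around its middle and press it down until the cradle's springs have given about 6 mm, half their travel, and finish while still gripping and pressing it there, as if waiting for a colleague to fasten the strap. Leave the drawer out and the other things on the table where they are.

Things in the scene. Friction and masses are not known exactly. Their poses are not given: they have to be found in the camera images.
- drawer (a joint): How far the drawer is out, m: 0 shut, 0.130 at its stop. It slides along -x of cabinet, friction about 1 N, stays where left. Fully out: inner face of its front wall at x = -58 mm of cabinet; inside 160 mm wide; floor 20 mm, side walls' tops 74 mm, blue front's top 85 mm above the table.
- handle (a point): Middle of the drawer's steel bar handle, which moves with the drawer: bar 11 mm thick, 110 mm long, level, along y of cabinet, 72 mm above the table, 45 mm off the blue drawer front (39 mm free behind it); thin stems to the front 48 mm either side of the middle. The front's top edge is 13 mm, the box's top 26 mm above the bar's centre line; nothing is above the bar.
- cabinet: Small wooden drawer box, fixed, 200 mm wide (y), 98 mm high, on the robot's left or right. Its origin is on the table, at the point over which the roller lies once the drawer is fully out; x points from there into the box (its wood spans x = 66 to 302 mm), y runs along its front, z up.
- roller_center (a point): Centre of the print roller: black rubber cylinder, 36 mm in diameter, 130 mm long, brass end discs, 0.22 to 0.37 kg; own y axis = cylinder axis. It starts in the shut drawer, lying along y of cabinet, centre 50 mm above the table, on two grey chocked rests 48 mm either side of the drawer's middle (14 mm wide, up to 10 mm below the roller's axis). Its middle is free to grip.
- seat (a point): Where the roller's centre is when seated: 70 mm above the table at rest, sinking with the deck. V along y, x across, z up. Two yellow 45 degree sides, each in two parts 24 mm wide centred at y = +-50 mm: a 76 mm gap between for fingers, where the deck is 36 mm below the seat. The sides' tops are level with the seat, 24 mm off the middle. Green base 110 (x) by 170 mm (y), fixed.
- deck (a joint): How far the V-cradle's deck is pressed down on its springs, m: 0 at rest, 0.012 fully down. It starts to move at about 2 N of load and gives 1 mm per 1.5 N more, so that 6 mm takes about 11 N, the roller's weight included. The deck also floats up to 6 mm either way across the V (x of seat) against a soft spring, 0.5 N per mm, so it follows a roller that comes down a little off the middle.
There are look-alikes about, which are no part of the job. Leave any turquoise look-alike of the part that bears seat alone.

How it is judged:
By the outcome, as a careful person would: the job done as asked, in the order asked, and still so for the second after the job is handed in, while the arm keeps its last pose, push and grip.
It also fails if it takes over 54 s, if anything falls off the work surface, if the arm or the gripper's body presses on something with over 40 N, if the wrist force passes 120 N, or if a joint passes its speed limit or range.

## Robot

A 7-joint arm with a two-finger parallel gripper is mounted at the origin on the work surface. World frame = base frame: x ahead of the robot, y to its left, z up, the work surface at z = 0. Lengths are in m, angles in rad, forces in N, time in s.
With the tool pointing down it reaches from about 0.425 to 1.025 m from the base axis. Payload 9.4 kg.
Tool frame: the origin (TCP) lies at the very end of the fingers, on their centre line; the grasp point (between the pads) lies 19 mm behind it; z points along the fingers, y is the line along which they close (so a half turn about z gives the same grasp; the last joint's range is limited). The gripper opens to 85 mm and grips with 20 to 120 N. Pads are 22 mm wide; open, the fingers measure 114 mm over their backs; the gripper's body (76 mm by 85 mm) begins 54 mm behind the grasp point. The pads swing forward as they close: fully open they stand 13 mm farther back than shut.
Start: joints at [1.073, 0.599, -0.003, 1.599, 0.002, 0.943, -0.08], TCP at [0.296, -0.662, 0.231] pointing down, gripper open.
Joint ranges: [-2.57, 2.57], [-0.35, 1.97], [-1.29, 1.29], [0.11, 2.56], [-1.05, 4.19], [0.11, 1.86], [-2.63, 2.63]. Speed limits (rad/s): [2.22, 2.22, 3.01, 3.01, 3.14, 3.14, 3.14].

## Interface

Orientations are given as a unit quaternion [w, x, y, z].
In Python, from plant import bot gives the robot as it stands.
- The arm moves only by the shell command python3 -m creep 'ROWS' [FORCE]. ROWS is JSON, one flat list of numbers, 7 for each row, row after row: the turn, a rotation vector about the tool's x, y, z in units of 10 degrees (1.0 is 10 degrees), then the shift along the tool's x, y, z in units of 60 mm (1.0 is 60 mm), then the closure in counts, from 0 (fully open) to 255 (shut). A call has exactly 5 rows; each row shifts and turns the commanded pose from where the row before left it, along the tool's axes as they then stand; what a row does not reach is not made up. A row lasts 1/8 s, in which the tool goes at most 62.5 mm and 10.7 degrees, less where a joint would pass 70% of its speed; a pose out of reach is approached as far as the arm can. A call is refused whole if a number of a shift passes 1 or a number of a turn 1, either way. A call with a gripper value outside its range is refused whole. The fingers move at their own pace and stop on an object; FORCE is the grip in N (left out, the last holds). Time passes only in rows, so rows that do not move let the fingers close, or fill a call up. It gives the time, the measured TCP pose, the force, the opening and the grip force at its end, in the units of the state.
- bot.sense(): the state, without advancing time (a new reading comes with each control period).
- bot.camera(name): name is "scene" or "top" or "wrist"; returns the picture (480x640x3 uint8, red, green, blue); there is no depth.
- bot.camera_info(name): a dict with "fx", "fy", "cx", "cy" (pixels), "rvec" (rotation vector, rad) and "tvec" (3), from world to camera coordinates, as OpenCV has them. Camera axes: x right, y down, z forward; pixel columns grow to the right and rows downward; lengths in m; the calibration is good to about 2 mm. The wrist camera is an equidistant fisheye: a pixel r from the principal point sees the ray r / f radians off the axis. A picture is of the moment at which its call begins: read the wrist's pose just before it. camera_info takes no time and is no camera call; for the wrist camera it gives the pose at the moment of the call.
- bot.close_job(): hands the job in; it is judged then, once.
Trained networks look in the newest picture that a camera, given by its name, has taken for a name from the list of things; names that differ only in an ending like _2 or _b are one class to them, and where a whole thing is asked for, a point or a joint stands for the part that bears it (a point fixed in the world has none). Each returns a list of dicts, best first, with "confidence" (0 to 1); they miss things now and then, are a little off and sometimes report something else, mostly with a low value. They report only what shows in the picture. A call takes as long as a camera call. They do not tell look-alikes from the thing itself.
- bot.masks_of(camera, thing): "region" (480x640 bool, what is visible of it) and "rect" ([left, top, right, bottom] in pixels, round what is visible of it).
The state is a dict: "t": time; "joint_positions": joint angles; "joint_vel": joint speeds; "tau": joint torques, N m; "eef_pos": TCP position; "ee_rot": TCP orientation; "wrist_force": force on the tool from outside, world axes, zero at the start; "torque": the same for the moment, N m; "width": opening from 0.0 (shut) to 1.0 (fully open); "grip_force": force on a finger pad.
Only numpy, scipy, OpenCV 4.12 (cv2) and the standard library are available. Lean on these libraries where they do the work, as an engineer would, in place of code of your own. Each camera call takes 0.05 s, during which the arm holds its last target. There are 200 camera calls.

## Working session

There is one attempt and no reset: what is moved stays moved. The work goes in short steps, Python scripts to look and compute and a shell command to move; the robot and the scene stay as the last step left them, time stands still between calls to the robot, and variables do not carry over. Pictures are saved under pics/ and viewed, at most 10 in all, crops included, and the job is handed in when it is done.

```bash
ls; mkdir -p pics; python3 - <<'E'
from plant import bot
import cv2,numpy as np
s=bot.sense(); print(s)
ims=[]
for c in ("scene","top"):
    im=bot.camera(c); cv2.imwrite(f"pics/{c}0.png",im[:,:,::-1]); print(c,bot.camera_info(c))
    for th in ("cabinet","handle","seat","drawer","deck"):
        for d in bot.masks_of(c,th):
            r=d["region"]; ys,xs=np.nonzero(r); print(th,round(d["confidence"],2),[int(v) for v in d["rect"]],xs.mean().round(1),ys.mean().round(1),im[r].mean(0).round())
E
```

```text
pics
{'t': 0.0, 'joint_positions': array([ 1.07331215,  0.60016087, -0.00254857,  1.60007475,  0.00182515,
        0.94284897, -0.07979405]), 'joint_vel': array([-8.03555938e-04, -4.35762691e-04, -1.20262625e-03, -3.07314902e-04,
       -1.30720980e-05, -6.68435600e-04,  1.82638490e-03]), 'tau': array([ 5.50072764e-04, -7.76444507e+01,  1.56468876e+00, -2.58001024e+01,
        1.22885808e-02,  9.04778688e-03,  2.90887715e-05]), 'eef_pos': array([ 0.29595698, -0.66137643,  0.23041072]), 'ee_rot': array([-7.08529463e-04,  9.77940106e-01,  2.08884163e-01, -2.30400802e-04]), 'wrist_force': array([-0.34944696,  0.90487331,  0.23148441]), 'torque': array([-0.04170168, -0.00085148,  0.00912121]), 'grip_force': 0.0, 'width': 0.9995903232297482}
scene {'fx': 614.9221629590975, 'fy': 614.9221629590975, 'cx': 322.18337986295614, 'cy': 251.1460008781117, 'rvec': array([ 2.02573431,  1.54567586, -0.55867575]), 'tvec': array([-0.12528496, -0.3436429 ,  1.28562876])}
cabinet 0.66 [421, 228, 640, 462] 518.8 351.8 [105.  80.  50.]
handle 0.8 [421, 234, 551, 293] 477.8 247.4 [92. 91. 97.]
seat 0.84 [2
[... 338 characters left out ...]
x': 327.41090404389905, 'cy': 234.66272470627044, 'rvec': array([ 2.19348993, -2.17212221,  0.09682836]), 'tvec': array([-0.0035705 ,  0.54613518,  1.02178042])}
cabinet 0.93 [133, 38, 273, 232] 205.5 128.5 [104.  83.  54.]
cabinet 0.24 [388, 207, 481, 261] 434.1 234.9 [125. 124.  92.]
handle 0.73 [136, 183, 261, 234] 195.7 203.3 [37. 51. 75.]
seat 0.62 [282, 305, 373, 384] 327.1 344.5 [42. 97. 67.]
seat 0.57 [388, 204, 478, 271] 434.2 235.0 [125. 124.  93.]
drawer 0.92 [135, 185, 255, 233] 195.4 202.8 [36. 50. 76.]
drawer 0.59 [388, 206, 479, 264] 434.1 234.8 [124. 123.  92.]
deck 0.86 [280, 304, 374, 384] 327.3 344.4 [42. 97. 67.]
deck 0.59 [390, 206, 476, 264] 433.8 234.9 [126. 125.  92.]
```

View pics/top0.png

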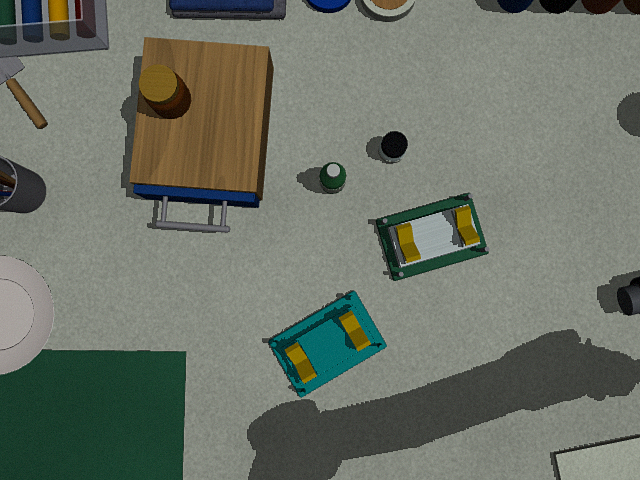

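View pics/scene0.png

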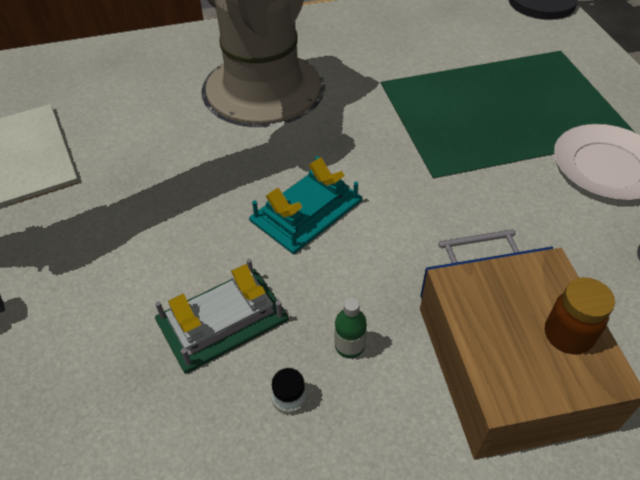

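The top view shows the box at (205,125), with its blue front and bar handle at (193,228). The candidates for the cradle are the green-based one at top (432,237) / scene (220,315) and the turquoise look-alike at (327,344) / (305,200). I choose the green one. Next I'll check it in a close crop and measure.

```bash
cat > h.py <<'E'
import cv2,numpy as np
from plant import bot
def proj(c,P):
    i=bot.camera_info(c); K=np.array([[i['fx'],0,i['cx']],[0,i['fy'],i['cy']],[0,0,1]])
    return cv2.projectPoints(np.array(P,float).reshape(-1,1,3),i['rvec'],i['tvec'],K,None)[0][:,0]
def back(c,uv,z,i=None):
    i=i or bot.camera_info(c); R=cv2.Rodrigues(i['rvec'])[0]; o=-R.T@i['tvec']; out=[]
    for u,v in uv:
        x,y=(u-i['cx'])/i['fx'],(v-i['cy'])/i['fy']
        if c=='wrist':
            r=np.hypot(x,y); d=np.array([x*np.sin(r)/r,y*np.sin(r)/r,np.cos(r)]) if r>0 else np.array([0,0,1.])
        else: d=np.array([x,y,1])
        d=R.T@d; out.append(o+d*(z-o[2])/d[2])
    return np.array(out)
E
python3 - <<'E'
from h import *
t=cv2.imread('pics/top0.png'); s=cv2.imread('pics/scene0.png')
a=back('top',[(145,38),(272,47),(262,198),(133,186)],.098); print('box top',a.round(4).tolist())
print('bar',back('top',[(155,226),(229,229)],.072).round(4).tolist())
hsv=cv2.cvtColor(t,cv2.COLOR_BGR2HSV); m=cv2.inRange(hsv,(18,150,90),(32,255,255))
n,l,st,ce=cv2.connectedComponentsWithStats(m)
for k in range(1,n):
    if st[k,4]>100: print(st[k].tolist(),ce[k].round(1), back('top',[ce[k]],.058).round(4)[0,:2])
c1=cv2.resize(t[170:290,360:500],None,fx=2.85,fy=2.85,interpolation=2)
c2=cv2.resize(t[170:250,125:275],None,fx=2.65,fy=2.65,interpolation=2)
o=np.zeros((580,800,3),np.uint8); o[:c1.shape[0],:c1.shape[1]]=c1; o[350:350+c2.shape[0],:c2.shape[1]]=c2
c3=cv2.resize(s[220:320,415:565],None,fx=2.6,fy=2.6,interpolation=2); o[:c3.shape[0],405:405+c3.shape[1]]=c3
c4=cv2.resize(s[250:370,150:295],None,fx=2.6,fy=2.3,interpolation=2); o[300:300+c4.shape[0],405:405+c4.shape[1]]=c4
cv2.imwrite('pics/crop.png',o)
E
```

```text
box top [[0.8531, 0.2975, 0.098], [0.8407, 0.0939, 0.098], [0.5967, 0.1055, 0.098], [0.6135, 0.3082, 0.098]]
bar [[0.5532, 0.2788, 0.072], [0.5496, 0.1601, 0.072]]
[49, 0, 19, 21, 371] [57.6  9.8] [0.916  0.4569]
[139, 64, 38, 38, 1118] [157.4  82.3] [0.7939 0.2864]
[455, 206, 25, 39, 539] [466.2 225.3] [ 0.5609 -0.2246]
[396, 223, 25, 40, 544] [407.6 242.2] [ 0.5322 -0.1287]
[339, 311, 32, 40, 558] [354.4 330.3] [ 0.3893 -0.0428]
[285, 342, 32, 41, 580] [300.5 362. ] [0.3382 0.0431]
```

View pics/crop.png

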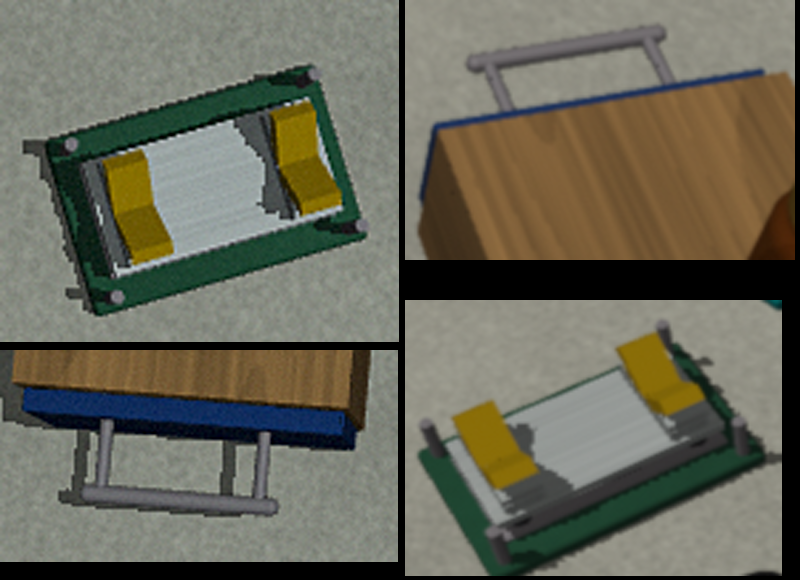

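```bash
cat >> h.py <<'E'
from scipy.optimize import least_squares
def T(p,P):
    c,s=np.cos(p[2]),np.sin(p[2]); P=np.array(P,float); return np.c_[p[0]+c*P[:,0]-s*P[:,1],p[1]+s*P[:,0]+c*P[:,1],P[:,2]]
E
python3 - <<'E'
from h import *
ot=np.array([(13,383),(350,407)])/2.65+[125,170-350/2.65]; bt=np.array([(84,493),(276,507)])/2.65+[125,170-350/2.65]
os_=np.array([(438,127)])/2.6+[415-405/2.6,220]; bs=np.array([(473,63),(660,33)])/2.6+[415-405/2.6,220]
print(ot,bt,os_,bs)
def f(p):
    Pt=T(p,[(66,100,98),(66,-100,98),(302,100,98),(p[3]*1000,55,72),(p[3]*1000,-55,72)]*np.array(1e-3)) if 0 else T(p,np.array([(66,100,98),(66,-100,98),(302,100,98),(p[3]*1000,55,72),(p[3]*1000,-55,72)])*1e-3)
    Ps=T(p,np.array([(66,-100,98),(p[3]*1000,-55,72),(p[3]*1000,55,72)])*1e-3)
    return np.r_[(proj('top',Pt)-np.r_[ot,[(145,38)],bt]).ravel(),(proj('scene',Ps)-np.r_[os_,bs]).ravel()]
r=least_squares(f,[.53,.21,-.04,.0],loss='soft_l1'); print(r.x.round(4),r.fun.round(1))
p=r.x; print('handle',T(p,[(p[3],0,.072)]),'out',T(p,[(p[3]-.13,0,.072)]))
# cradle: post tops/base corners & yellow
y=back('top',[(466.2,225.3),(407.6,242.2)],.058)
v=y[1]-y[0]; print('cradle',y.mean(0),'yaw',np.arctan2(-v[0],v[1]),np.linalg.norm(v))
ys=np.array([(495,445),(660,373)]); ys=(ys-[405,300])/[2.6,2.3]+[150,250]; print('scene',back('scene',ys,.058), 'exp',proj('scene',y), ys)
E
```

```text
[[129.90566038 182.45283019]
 [257.0754717  191.50943396]] [[156.69811321 223.96226415]
 [229.1509434  229.24528302]] [[427.69230769 268.84615385]] [[441.15384615 244.23076923]
 [513.07692308 232.69230769]]
[ 0.5473  0.2196 -0.0681  0.0072] [-1.  -0.5 -1.2  0.3 -0.8 -1.4  1.4 -1.  -2.7 -1.  -2.6 -0.6 -1.  -0.7
 -3.3 -0.4]
handle [[0.55449942 0.21910681 0.072     ]] out [[0.4248007  0.22795231 0.072     ]]
cradle [ 0.54653388 -0.17658352  0.058     ] yaw 0.2902934773694781 0.09999607402584698
scene [[ 0.5629736  -0.22172829  0.058     ]
 [ 0.53320647 -0.12570838  0.058     ]] exp [[182.45657599 312.25620683]
 [245.94278867 281.6533153 ]] [[184.61538462 313.04347826]
 [248.07692308 281.73913043]]
```

```bash
cat >> h.py <<'E'
from scipy.spatial.transform import Rotation as Ro
def pose():
    s=bot.sense(); q=s['ee_rot']; return np.array(s['eef_pos']),Ro.from_quat([q[1],q[2],q[3],q[0]])
def goal(yang): # tool down, tool y along world angle yang
    y=np.array([np.cos(yang),np.sin(yang),0]); z=np.array([0,0,-1.]); return Ro.from_matrix(np.c_[np.cross(y,z),y,z])
def plan(p,yang,g,n=None,start=None):
    P,R=start or pose(); G=goal(yang); p=np.array(p,float)
    m=max(np.linalg.norm(p-P)/.058,np.degrees((R.inv()*G).magnitude())/9.8)
    n=n or int(np.ceil(m/5)*5); 
    for k in range(n):
        sh=(R.inv().apply(p-P)/(n-k)/.06).round(2); tu=(np.degrees((R.inv()*G).as_rotvec())/(n-k)/10).round(2)
        P=P+R.apply(sh*.06); R=R*Ro.from_rotvec(np.radians(tu*10))
        print(*[f'{v:g}' for v in list(tu)+list(sh)],g,sep=',',end=',\n' if k%5<4 else '\n\n')
    print('end',P.round(4),'load',round(m,1)); return P,R
def st():
    s=bot.sense(); P,R=pose(); print(round(s['t'],2),P.round(4),'y',np.degrees(np.arctan2(*R.as_matrix()[[1,0],1])).round(2),'tilt',np.degrees(R.as_matrix()[:2,2]).round(2),'F',s['wrist_force'].round(1),'w',round(s['width']*85,1),'g',round(s['grip_force'],1))
E
python3 -c "
from h import *
plan((.5545,.218,.19),np.radians(-3.9),120)"
```

```text
-0,0,-0.31,0.5,-0.58,0.03,120,
-0,0,-0.31,0.53,-0.55,0.03,120,
-0,0,-0.31,0.56,-0.52,0.03,120,
-0,0,-0.31,0.58,-0.49,0.04,120,
-0,0,-0.31,0.61,-0.46,0.03,120

-0,0,-0.31,0.63,-0.43,0.04,120,
-0,0,-0.31,0.66,-0.39,0.03,120,
-0,0,-0.31,0.68,-0.36,0.04,120,
-0,0,-0.31,0.69,-0.32,0.03,120,
-0,0,-0.31,0.71,-0.28,0.04,120

-0,0,-0.31,0.72,-0.24,0.03,120,
-0,0,-0.31,0.74,-0.21,0.04,120,
-0,0,-0.31,0.75,-0.16,0.03,120,
-0,0,-0.31,0.75,-0.12,0.04,120,
-0,0,-0.31,0.76,-0.08,0.03,120

-0,0,-0.31,0.76,-0.04,0.04,120,
-0,0,-0.31,0.77,-0,0.03,120,
-0,0,-0.31,0.76,0.04,0.04,120,
-0,0,-0.31,0.76,0.08,0.03,120,
-0,0,-0.31,0.76,0.11,0.04,120

end [0.5542 0.2181 0.1898] load 15.8
```

```bash
python3 -m creep '[0,0,-0.31,0.5,-0.58,0.03,120,0,0,-0.31,0.53,-0.55,0.03,120,0,0,-0.31,0.56,-0.52,0.03,120,0,0,-0.31,0.58,-0.49,0.04,120,0,0,-0.31,0.61,-0.46,0.03,120]' 40
python3 -m creep '[0,0,-0.31,0.63,-0.43,0.04,120,0,0,-0.31,0.66,-0.39,0.03,120,0,0,-0.31,0.68,-0.36,0.04,120,0,0,-0.31,0.69,-0.32,0.03,120,0,0,-0.31,0.71,-0.28,0.04,120]'
python3 -m creep '[0,0,-0.31,0.72,-0.24,0.03,120,0,0,-0.31,0.74,-0.21,0.04,120,0,0,-0.31,0.75,-0.16,0.03,120,0,0,-0.31,0.75,-0.12,0.04,120,0,0,-0.31,0.76,-0.08,0.03,120]'
python3 -m creep '[0,0,-0.31,0.76,-0.04,0.04,120,0,0,-0.31,0.77,0,0.03,120,0,0,-0.31,0.76,0.04,0.04,120,0,0,-0.31,0.76,0.08,0.03,120,0,0,-0.31,0.76,0.11,0.04,120]'
python3 - <<'E'
from h import *
st()
i=bot.camera_info('wrist'); im=bot.camera('wrist'); cv2.imwrite('pics/w1.png',im[:,:,::-1]); st(); print(i)
for th in('handle',):
  for d in bot.masks_of('wrist',th):
    print(d['confidence'],d['rect'])
E
```

```text
t: 1.23
eef_pos: [0.362, -0.441, 0.2218]
ee_rot: [0.0, 0.941, 0.34, 0.0]
wrist_force: [0.0, 0.4, 0.8]
width: 0.527
grip_force: 0.0
t: 1.85
eef_pos: [0.4267, -0.221, 0.2112]
ee_rot: [0.0, 0.886, 0.463, 0.0]
wrist_force: [0.8, 0.5, 0.5]
width: 0.531
grip_force: 0.0
t: 2.48
eef_pos: [0.4914, -0.001, 0.2009]
ee_rot: [0.0, 0.816, 0.579, 0.0]
wrist_force: [-0.0, -0.4, 0.1]
width: 0.526
grip_force: 0.0
t: 3.1
eef_pos: [0.5548, 0.2195, 0.19]
ee_rot: [0.0, 0.73, 0.683, 0.0]
wrist_force: [-0.3, 0.6, -0.8]
width: 0.528
grip_force: 0.0
3.1 [0.5548 0.2195 0.19  ] y -3.8 tilt [ 0.03 -0.  ] F [-0.3  0.6 -0.8] w 44.9 g 0.0
3.15 [0.5556 0.227  0.1901] y -3.35 tilt [0.12 0.32] F [1.7 6.6 1. ] w 45.0 g 0.0
{'fx': 371.64829954431775, 'fy': 371.64829954431775, 'cx': 319.55309485013305, 'cy': 238.33466496472903, 'rvec': array([-2.83450628,  0.09671541,  0.01328011]), 'tvec': array([-0.53814057,  0.21743253,  0.41763149])}
0.67 [314.0, 97.8, 410.5, 323.2]
```

View pics/w1.png

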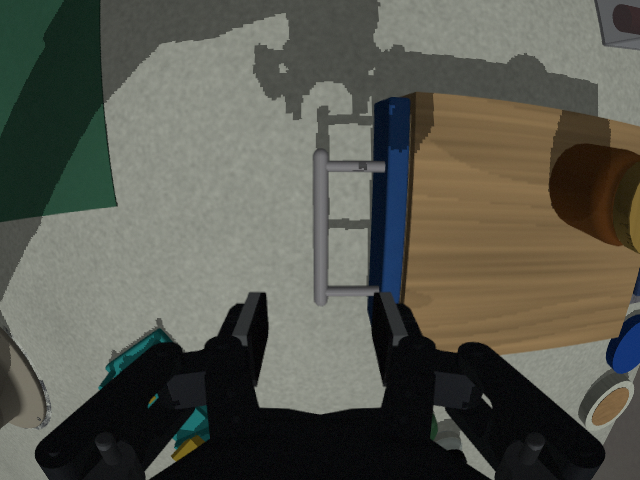

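The wrist picture shows the bar upright in the image, from (321,153) to (321,302), with stems at rows 166 and 291 and the blue front at column 385.

```bash
python3 - <<'E'
from h import *
i={'fx':371.648,'fy':371.648,'cx':319.553,'cy':238.335,'rvec':np.array([-2.83450628,0.09671541,0.01328011]),'tvec':np.array([-0.53814057,0.21743253,0.41763149])}
b=back('wrist',[(320.5,152),(320.5,303)],.072,i); print(b); st()
m=b.mean(0); v=b[0]-b[1]; a=np.arctan2(v[1],v[0])-np.pi/2; print(m,np.degrees(a),np.linalg.norm(v))
plan((m[0],m[1],.05),a,120,5)
E
```

```text
[[0.55881244 0.27645061 0.072     ]
 [0.55095657 0.15992392 0.072     ]]
3.2 [0.5548 0.2242 0.1899] y -3.49 tilt [0.07 0.23] F [ 0.1 -0.2 -0.6] w 44.9 g 0.0
[0.55488451 0.21818727 0.072     ] -3.8568716472020093 0.11679120513352449
0,-0,0.01,-0.02,0,0.47,120,
0,-0.01,0.01,-0.02,0,0.47,120,
0,-0,0.01,-0.02,0,0.46,120,
0,-0.01,0,-0.02,0,0.47,120,
0.01,-0,0.01,-0.03,0.01,0.46,120

end [0.5551 0.2179 0.0501] load 2.4
```

```bash
python3 -m creep '[0,0,0,0,0,0.5,120,0,0,0,0,0,0.5,120,0,0,0,0,0,0.5,120,0,0,0,0,0,0.5,120,0,0,0,0,0,0.3,120]'
python3 -m creep '[0,0,0,0,0,0,255,0,0,0,0,0,0,255,0,0,0,0,0,0,255,0,0,0,0,0,0,255,0,0,0,0,0,0,255]' 60; python3 -c "
from h import *
st()"
```

```text
t: 3.82
eef_pos: [0.5539, 0.2174, 0.0506]
ee_rot: [-0.0, 0.731, 0.682, -0.001]
wrist_force: [-0.5, -0.2, 0.9]
width: 0.53
grip_force: 0.0
t: 4.45
eef_pos: [0.5549, 0.2183, 0.0528]
ee_rot: [0.0, 0.731, 0.683, 0.001]
wrist_force: [0.5, -0.4, 7.0]
width: 0.106
grip_force: 59.1
4.45 [0.5549 0.2183 0.0528] y -3.9 tilt [0.09 0.03] F [ 0.5 -0.4  7. ] w 9.0 g 59.1
```

```bash
python3 -m creep '[0,0,0,0,-0.2,0,255,0,0,0,0,-0.3,0,255,0,0,0,0,-0.35,0,255,0,0,0,0,-0.35,0,255,0,0,0,0,-0.3,0,255]'
python3 -m creep '[0,0,0,0,-0.3,0,255,0,0,0,0,-0.2,0,255,0,0,0,0,-0.1,0,255,0,0,0,0,-0.1,0,255,0,0,0,0,0,0,255]'; python3 -c "
from h import *
st()"
```

```text
t: 5.08
eef_pos: [0.4641, 0.2243, 0.0527]
ee_rot: [0.0, 0.731, 0.683, 0.001]
wrist_force: [1.7, -0.9, 7.5]
width: 0.106
grip_force: 59.6
t: 5.7
eef_pos: [0.4256, 0.2269, 0.0527]
ee_rot: [0.001, 0.732, 0.682, 0.002]
wrist_force: [11.7, -3.8, 3.3]
width: 0.106
grip_force: 59.6
5.7 [0.4256 0.2269 0.0527] y -4.03 tilt [0.29 0.07] F [11.7 -3.8  3.3] w 9.0 g 59.6
```

```bash
python3 -m creep '[0,0,0,0,0.03,0,120,0,0,0,0,0,0,120,0,0,0,0,0,0,120,0,0,0,0,0,-0.3,120,0,0,0,0,0,-0.6,120]'
python3 -m creep '[0,0,0,0,0.2,-0.8,100,0,0,0,0,0.4,-0.7,100,0,0,0,0,0.4,0,100,0,0,0,0,0,0,100,0,0,0,0,0,0,100]'
python3 - <<'E'
from h import *
st()
i=bot.camera_info('wrist'); im=bot.camera('wrist'); cv2.imwrite('pics/w2.png',im[:,:,::-1]); st(); print(i)
for d in bot.masks_of('wrist','roller_center'):
    r=d['region'].astype(np.uint8); c=cv2.findContours(r,0,1)[0]; c=max(c,key=cv2.contourArea); q=cv2.boxPoints(cv2.minAreaRect(c)); print(d['confidence'],q.tolist())
    w=back('wrist',q,.055,i)[:,:2]; print(w.round(4).tolist(),w.mean(0))
E
```

```text
t: 6.32
eef_pos: [0.4232, 0.2267, 0.1054]
ee_rot: [-0.0, 0.73, 0.683, -0.002]
wrist_force: [-0.6, -0.2, 0.3]
width: 0.529
grip_force: 0.0
t: 6.95
eef_pos: [0.4829, 0.2227, 0.1952]
ee_rot: [-0.0, 0.731, 0.683, -0.001]
wrist_force: [-0.5, -0.1, -0.0]
width: 0.61
grip_force: 0.0
6.95 [0.4829 0.2227 0.1952] y -3.86 tilt [-0.11 -0.04] F [-0.5 -0.1 -0. ] w 51.8 g 0.0
7.0 [0.4828 0.2228 0.1952] y -3.83 tilt [-0.11 -0.05] F [ 0.2 -0.  -0.2] w 51.6 g 0.0
{'fx': 371.64829954431775, 'fy': 371.64829954431775, 'cx': 319.55309485013305, 'cy': 238.33466496472903, 'rvec': array([-2.83361569,  0.09755209,  0.01692594]), 'tvec': array([-0.46544574,  0.21403925,  0.42351599])}
0.9 [[374.67901611328125, 305.86444091796875], [381.173828125, 146.7417755126953], [426.9954833984375, 148.612060546875], [420.50067138671875, 307.7347412109375]]
[[0.5245, 0.1449], [0.5331, 0.2793], [0.5695, 0.2767], [0.5658, 0.139]] [0.54821728 0.21000988]
```

View pics/w2.png

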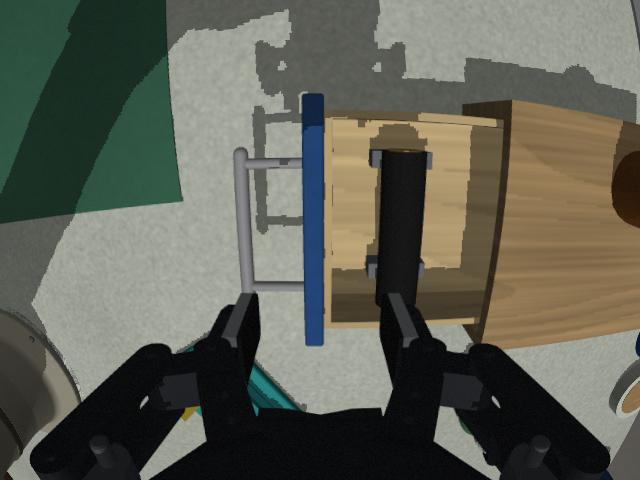

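The picture shows the drawer out, with the roller running from (404,150) to (398,308). Its rests are near rows 159 and 267, and its lower end is partly next to the finger.

```bash
python3 - <<'E'
from h import *
i={'fx':371.648,'fy':371.648,'cx':319.553,'cy':238.335,'rvec':np.array([-2.83361569,  0.09755209,  0.01692594]),'tvec':np.array([-0.46544574,  0.21403925,  0.42351599])}
print('cam',-cv2.Rodrigues(i['rvec'])[0].T@i['tvec'])
print('rests',back('wrist',[(376,159),(429,159),(371,267),(421,267)],.047,i).round(4).tolist())
print('ends top z.068 / .05',back('wrist',[(404,148),(397,308)],.068,i).round(4).tolist(),back('wrist',[(404,153),(397,308)],.05,i).round(4).tolist())
print('front wall top ends',back('wrist',[(313,94),(314,345)],.085,i).round(4).tolist())
im=cv2.imread('pics/w2.png')[120:330,330:460]; cv2.imwrite('pics/w2c.png',cv2.resize(im,None,fx=2.8,fy=2.8,interpolation=2))
E
```

```text
cam [0.48765758 0.29891901 0.33860868]
rests [[0.5298, 0.2692, 0.047], [0.5733, 0.2676, 0.047], [0.5228, 0.1784, 0.047], [0.5669, 0.1748, 0.047]]
ends top z.068 / .05 [[0.5481, 0.2787, 0.068], [0.5417, 0.1482, 0.068]] [[0.5519, 0.2734, 0.05], [0.5453, 0.1382, 0.05]]
front wall top ends [[0.4844, 0.32, 0.085], [0.471, 0.1286, 0.085]]
```

View pics/w2c.png

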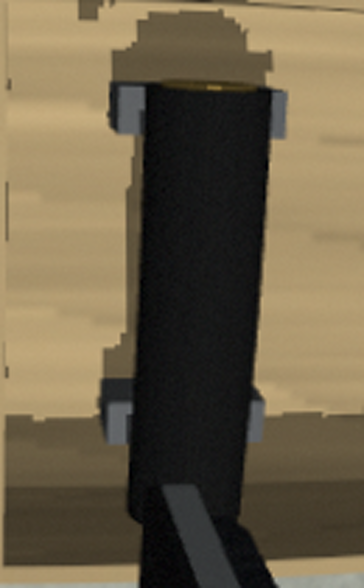

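```bash
python3 - <<'E'
from h import *
plan((.55,.14,.195),np.radians(-3.9),100,5)
E
```

```text
-0,0,0,-0.26,0.24,0,100,
-0,0,0,-0.26,0.24,0,100,
-0,0,0,-0.26,0.24,0,100,
-0,0,0,-0.26,0.24,0,100,
-0.01,0,0.01,-0.26,0.25,0,100

end [0.5501 0.1402 0.1952] load 1.8
```

```bash
python3 -m creep '[0,0,0,-0.4,0.4,0,100,0,0,0,-0.5,0.45,0,100,0,0,0,-0.4,0.35,0,100,0,0,0,0,0,0,100,0,0,0,0,0,0,100]'
python3 - <<'E'
from h import *
st()
i=bot.camera_info('wrist'); im=bot.camera('wrist'); cv2.imwrite('pics/w3.png',im[:,:,::-1]); st(); np.save('i3.npy',i,allow_pickle=True)
print('cam',-cv2.Rodrigues(i['rvec'])[0].T@i['tvec'])
for d in bot.masks_of('wrist','roller_center'):
    r=d['region'].astype(np.uint8); c=cv2.findContours(r,0,1)[0]; c=max(c,key=cv2.contourArea); q=cv2.boxPoints(cv2.minAreaRect(c)); print(d['confidence'],q.round(1).tolist())
    w=back('wrist',q,.055,i)[:,:2]; print(w.round(4).tolist(),w.mean(0))
cv2.imwrite('pics/w3c.png',cv2.resize(im[100:300,220:420,::-1],None,fx=2.9,fy=2.9,interpolation=2))
E
```

```text
t: 7.68
eef_pos: [0.5498, 0.1409, 0.1955]
ee_rot: [-0.0, 0.73, 0.683, -0.0]
wrist_force: [-0.2, 1.2, -0.3]
width: 0.613
grip_force: 0.0
7.67 [0.5498 0.1409 0.1955] y -3.83 tilt [-0.07  0.01] F [-0.2  1.2 -0.3] w 52.1 g 0.0
7.72 [0.5497 0.1413 0.1956] y -3.79 tilt [-0.05  0.02] F [-0.5 -0.4  0.3] w 51.8 g 0.0
cam [0.55441449 0.21705194 0.33901803]
0.74 [[288.0, 47.0], [336.0, 47.0], [336.0, 222.0], [288.0, 222.0]]
[[0.5348, 0.2792], [0.5706, 0.2765], [0.562, 0.1404], [0.5241, 0.143]] [0.54789083 0.20977553]
```

View pics/w3c.png

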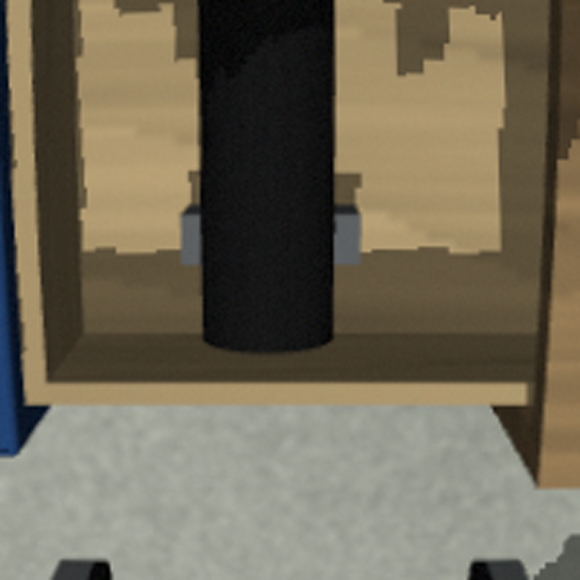

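The crop shows the roller's lower end at row 221, a rest at rows 171–191, and the inner top edge of the side wall at row 232.

```bash
python3 - <<'E'
from h import *
i=np.load('i3.npy',allow_pickle=True).item()
print('wall near',back('wrist',[(310,100+383/2.9)],.074,i).round(4))
print('rest near',back('wrist',[(310,100+210/2.9),(310,100+263/2.9)],.042,i).round(4))
print('roller ends',back('wrist',[(313,47),(312,221.5)],.066,i).round(4))
im=cv2.imread('pics/w3.png'); col=cv2.cvtColor(im[10:110],cv2.COLOR_BGR2GRAY); 
o=cv2.resize(im[0:150,220:420],None,fx=3.9,fy=3.9,interpolation=2); cv2.imwrite('pics/w3d.png',o)
E
```

```text
wall near [[0.5418 0.1391 0.074 ]]
rest near [[0.544  0.1794 0.042 ]
 [0.5429 0.1645 0.042 ]]
roller ends [[0.5535 0.2753 0.066 ]
 [0.5435 0.145  0.066 ]]
```

View pics/w3d.png

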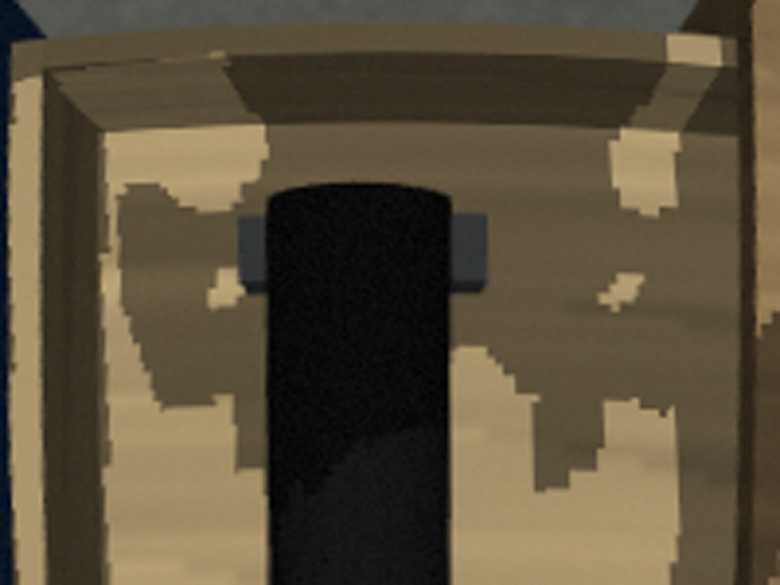

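```bash
python3 - <<'E'
from h import *
e=plan((.5485,.2105,.195),np.radians(-4),100,2)
plan((.5485,.2105,.029),np.radians(-4),100,5,start=e)
E
```

```text
-0,-0,0.01,0.57,-0.05,0.01,100,
-0,-0,0.01,0.58,-0.05,0,100,
end [0.5485 0.2107 0.1952] load 1.2
-0,-0,0,-0,0,0.55,100,
-0,-0,0,-0,0,0.55,100,
-0,-0,0,-0,0,0.56,100,
-0,-0,0,-0,0,0.55,100,
-0,-0,0,-0,0,0.56,100

end [0.5483 0.2107 0.029 ] load 2.9
```

```bash
python3 -m creep '[0,0,0,0.4,-0.05,0,100,0,0,0,0.5,-0.05,0,100,0,0,0,0.26,0,0,100,0,0,0,0,0,0.5,100,0,0,0,0,0,0.6,100]'
python3 -m creep '[0,0,0,0,0,0.6,100,0,0,0,0,0,0.6,100,0,0,0,0,0,0.4,100,0,0,0,0,0,0.06,100,0,0,0,0,0,0,100]';python3 -c "
from h import *
st()"
python3 -m creep '[0,0,0,0,0,0,200,0,0,0,0,0,0,200,0,0,0,0,0,0,200,0,0,0,0,0,0,200,0,0,0,0,0,0,200]' 70;python3 -c "
from h import *
st()"
```

```text
t: 8.4
eef_pos: [0.5498, 0.2106, 0.1298]
ee_rot: [0.0, 0.73, 0.683, 0.001]
wrist_force: [0.5, -0.9, -0.2]
width: 0.607
grip_force: 0.0
t: 9.02
eef_pos: [0.5496, 0.2102, 0.0306]
ee_rot: [0.0, 0.731, 0.683, 0.0]
wrist_force: [-0.1, 0.5, 0.6]
width: 0.606
grip_force: 0.0
9.03 [0.5496 0.2102 0.0306] y -3.87 tilt [ 0.01 -0.  ] F [-0.1  0.5  0.6] w 51.5 g 0.0
t: 9.65
eef_pos: [0.5502, 0.2102, 0.0316]
ee_rot: [0.0, 0.731, 0.683, 0.001]
wrist_force: [-0.5, 0.4, 7.7]
width: 0.404
grip_force: 69.2
9.65 [0.5502 0.2102 0.0316] y -3.9 tilt [0.11 0.04] F [-0.5  0.4  7.7] w 34.4 g 69.2
```

```bash
python3 -m creep '[0,0,0,0,0,-0.2,200,0,0,0,0,0,-0.4,200,0,0,0,0,0,-0.6,200,0,0,0,0,0,-0.7,200,0,0,0,0,0,-0.7,200]'
python3 - <<'E'
from h import *
st()
plan((.547,-.1755,.15),np.radians(16.9),200,10)
E
```

```text
t: 10.28
eef_pos: [0.549, 0.2096, 0.1881]
ee_rot: [-0.0, 0.731, 0.683, -0.0]
wrist_force: [-0.3, 0.0, -3.3]
width: 0.395
grip_force: 70.1
10.28 [0.549  0.2096 0.1881] y -3.89 tilt [-0.02 -0.01] F [-0.3  0.  -3.3] w 33.6 g 70.1
-0,0,-0.21,-0.64,0.04,0.06,200,
-0,0,-0.21,-0.64,0.02,0.06,200,
-0,0,-0.21,-0.64,-0.01,0.06,200,
-0,0,-0.21,-0.64,-0.03,0.07,200,
-0,0,-0.21,-0.64,-0.05,0.06,200

-0,0,-0.21,-0.64,-0.08,0.07,200,
-0,0,-0.2,-0.63,-0.1,0.06,200,
-0,0,-0.21,-0.63,-0.12,0.07,200,
-0,0,-0.2,-0.63,-0.15,0.06,200,
-0,0,-0.21,-0.62,-0.17,0.07,200

end [ 0.5469 -0.1755  0.1498] load 6.7
```

```bash
python3 -m creep '[0,0,-0.21,-0.64,0.04,0,200,0,0,-0.21,-0.64,0.02,0,200,0,0,-0.21,-0.64,-0.01,0,200,0,0,-0.21,-0.64,-0.03,0,200,0,0,-0.21,-0.64,-0.05,0,200]'
python3 -m creep '[0,0,-0.21,-0.64,-0.08,0,200,0,0,-0.2,-0.63,-0.1,0,200,0,0,-0.21,-0.63,-0.12,0,200,0,0,-0.2,-0.63,-0.15,0.1,200,0,0,-0.21,-0.62,-0.17,0.2,200]'
python3 -m creep '[0,0,0,0,0,0.2,200,0,0,0,0,0,0.2,200,0,0,0,0,0,0,200,0,0,0,0,0,0,200,0,0,0,0,0,0,200]'
python3 - <<'E'
from h import *
st()
i=bot.camera_info('wrist'); im=bot.camera('wrist'); np.save('i4.npy',i,allow_pickle=True); cv2.imwrite('pics/w4.png',im[:,:,::-1]); st()
print('cam',-cv2.Rodrigues(i['rvec'])[0].T@i['tvec'])
o=im[60:360,140:500,::-1]; cv2.imwrite('pics/w4c.png',cv2.resize(o,None,fx=2,fy=2,interpolation=2))
for d in bot.masks_of('wrist','roller_center'):
    r=d['region'].astype(np.uint8); c=cv2.findContours(r,0,1)[0]; c=max(c,key=cv2.contourArea); print(d['confidence'],cv2.boxPoints(cv2.minAreaRect(c)).round(1).tolist())
E
```

```text
t: 10.9
eef_pos: [0.5483, 0.0163, 0.1869]
ee_rot: [0.0, 0.665, 0.747, -0.0]
wrist_force: [0.3, 0.3, -3.8]
width: 0.402
grip_force: 70.5
t: 11.52
eef_pos: [0.5472, -0.1767, 0.1691]
ee_rot: [0.001, 0.595, 0.804, 0.0]
wrist_force: [0.9, 0.3, -2.3]
width: 0.401
grip_force: 70.4
t: 12.15
eef_pos: [0.5478, -0.1746, 0.1448]
ee_rot: [0.0, 0.595, 0.804, 0.0]
wrist_force: [-0.8, 0.3, -3.2]
width: 0.402
grip_force: 70.4
12.15 [ 0.5478 -0.1746  0.1448] y 16.96 tilt [ 0.04 -0.01] F [-0.8  0.3 -3.2] w 34.2 g 70.4
12.2 [ 0.5478 -0.1747  0.1447] y 16.95 tilt [ 0.04 -0.01] F [ 1.3 -0.6 -3.1] w 34.2 g 70.4
cam [ 0.52452996 -0.10156492  0.28822554]
0.92 [[265.0, 152.0], [373.0, 152.0], [373.0, 413.0], [265.0, 413.0]]
```

View pics/w4c.png

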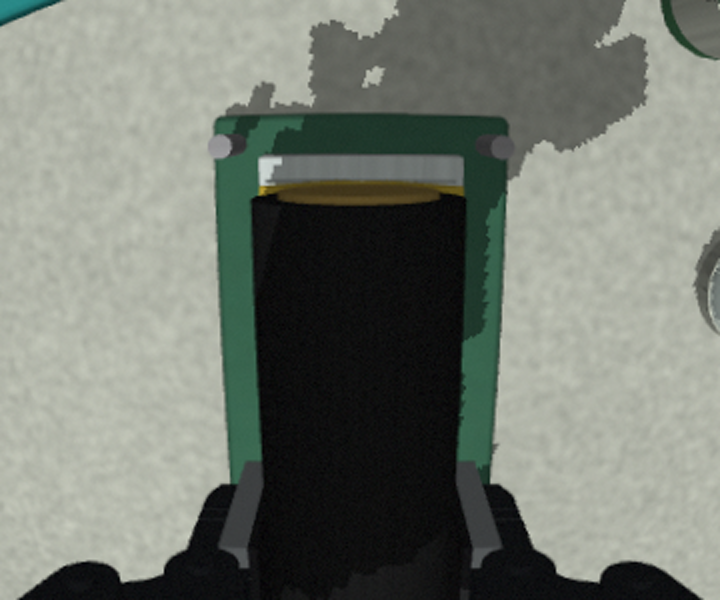

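The roller hangs centred over the green base. Its far end is at px (320,162), the base's far edge at row 117, and its sides at columns 247–394.

```bash
python3 - <<'E'
from h import *
i=np.load('i4.npy',allow_pickle=True).item()
f=lambda u,v:(140+u/2,60+v/2)
P,R=pose(); M=R.as_matrix(); 
def loc(u,v,z):
    w=back('wrist',[f(u,v)],z,i)[0]-P; return (w@M)[:2].round(4)
print('roller end',loc(359,204,.181),loc(253,200,.163),loc(465,197,.163))
for z in(0,.01,.02): print('base far L,R',z,loc(216,116,z),loc(507,116,z),'side',loc(230,430,z),loc(494,430,z))
a=np.array([.5475,-.1756,0]); print('cradle from top rel', ((a-P)@M).round(4))
t=back('top',[(466.2,225.3),(407.6,242.2)],.058);
# top-view base corners
c=np.array([(50,140),(310,68),(366,236),(98,314)])/2.85+[360,170]
for z in(0,.01): b=back('top',c,z); print(b.mean(0),[np.degrees(np.arctan2(*(b[q]-b[r])[[1,0]])).round(1) for q,r in((0,1),(3,2),(0,3),(1,2))])
E
```

```text
roller end [ 0.066  -0.0007] [ 0.0651 -0.0186] [0.0655 0.0173]
base far L,R 0 [ 0.0832 -0.0557] [0.0832 0.0566] side [-0.0468 -0.0556] [-0.0471  0.0569]
base far L,R 0.01 [ 0.083  -0.0537] [0.0829 0.0546] side [-0.0425 -0.0537] [-0.0428  0.0549]
base far L,R 0.02 [ 0.0828 -0.0518] [0.0827 0.0526] side [-0.0383 -0.0518] [-0.0385  0.0529]
cradle from top rel [-0.0006 -0.0004  0.1447]
[ 0.54689519 -0.17931293  0.        ] [np.float64(106.1), np.float64(106.7), np.float64(15.5), np.float64(17.9)]
[ 0.54608447 -0.17754667  0.01      ] [np.float64(106.1), np.float64(106.7), np.float64(15.5), np.float64(17.9)]
```

```bash
python3 -m creep '[0,0,0,-0.04,0.02,0.3,200,0,0,0,0,0,0.4,200,0,0,0,0,0,0.4,200,0,0,0,0,0,0.2,200,0,0,0,0,0,0.1,200]'
python3 -m creep '[0,0,0,0,0,0.03,200,0,0,0,0,0,0.03,200,0,0,0,0,0,0.03,200,0,0,0,0,0,0,200,0,0,0,0,0,0,200]'
python3 -m creep '[0,0,0,0,0,0.03,200,0,0,0,0,0,0,200,0,0,0,0,0,0.03,200,0,0,0,0,0,0,200,0,0,0,0,0,0,200]'; python3 -c "
from h import *
st()"
```

```text
t: 12.88
eef_pos: [0.5491, -0.1769, 0.0593]
ee_rot: [-0.001, 0.595, 0.803, -0.0]
wrist_force: [-0.3, -0.5, -3.3]
width: 0.4
grip_force: 70.3
t: 13.5
eef_pos: [0.5493, -0.1772, 0.055]
ee_rot: [0.0, 0.595, 0.803, 0.0]
wrist_force: [0.2, 0.6, -2.4]
width: 0.402
grip_force: 70.3
t: 14.12
eef_pos: [0.5494, -0.1771, 0.0514]
ee_rot: [0.0, 0.595, 0.803, 0.0]
wrist_force: [-0.1, -0.6, -0.1]
width: 0.399
grip_force: 70.4
14.12 [ 0.5494 -0.1771  0.0514] y 16.91 tilt [ 0.02 -0.01] F [-0.1 -0.6 -0.1] w 33.9 g 70.4
```

```bash
python3 -m creep '[0,0,0,0,0,0.02,200,0,0,0,0,0,0.02,200,0,0,0,0,0,0.02,200,0,0,0,0,0,0.01,200,0,0,0,0,0,0,200]'
python3 -m creep '[0,0,0,0,0,0,200,0,0,0,0,0,0,200,0,0,0,0,0,0,200,0,0,0,0,0,0,200,0,0,0,0,0,0,200]'; python3 -c "
from h import *
st()
im=bot.camera('scene'); cv2.imwrite('pics/s5.png',cv2.resize(im[220:370,130:330,::-1],None,fx=4,fy=4,interpolation=2))
a=[]
for k in range(8): a.append(bot.sense()['wrist_force']); bot.camera('scene')
print(np.mean(a,0)); st()"
```

```text
t: 14.75
eef_pos: [0.5495, -0.1771, 0.0473]
ee_rot: [0.0, 0.595, 0.803, 0.0]
wrist_force: [0.8, 1.0, 6.0]
width: 0.405
grip_force: 70.8
t: 15.38
eef_pos: [0.5495, -0.1771, 0.0473]
ee_rot: [0.0, 0.595, 0.803, 0.0]
wrist_force: [-0.7, -0.2, 5.2]
width: 0.399
grip_force: 70.8
15.38 [ 0.5495 -0.1771  0.0473] y 16.91 tilt [ 0.03 -0.01] F [-0.7 -0.2  5.2] w 33.9 g 70.8
[-0.25460819  0.16823265  5.43847414]
15.82 [ 0.5495 -0.1771  0.0473] y 16.91 tilt [ 0.03 -0.01] F [0.8 0.3 4.9] w 33.9 g 70.8
```

View pics/s5.png

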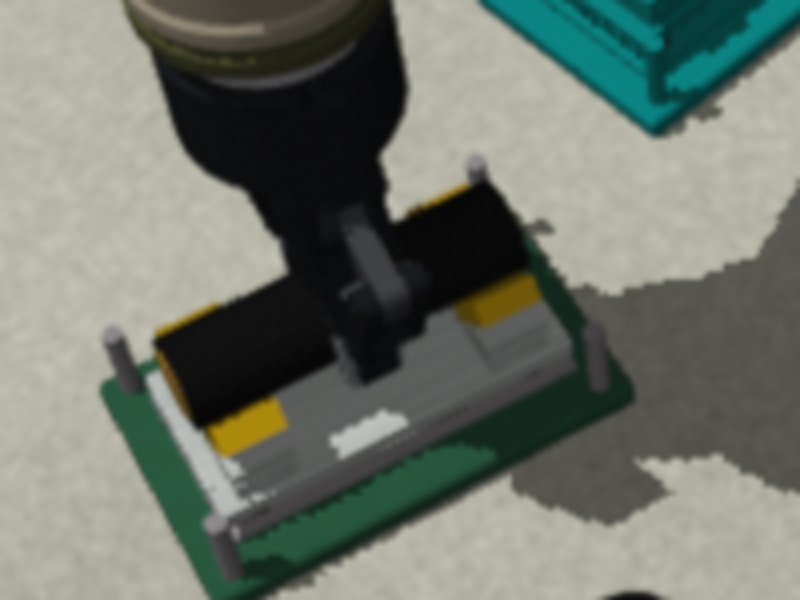

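The roller lies in both V parts. The load is now about 8.6 N, which is about 4.5 mm of give, so I need about 1.4 mm more.

```bash
python3 -m creep '[0,0,0,0,0,0.01,200,0,0,0,0,0,0.01,200,0,0,0,0,0,0.004,200,0,0,0,0,0,0,200,0,0,0,0,0,0,200]'; python3 -c "
from h import *
a=[]
for k in range(8): bot.camera('scene'); a.append(bot.sense()['wrist_force'])
print(np.mean(a,0)); st()"
```

```text
t: 16.45
eef_pos: [0.5497, -0.1771, 0.046]
ee_rot: [0.0, 0.595, 0.803, 0.0]
wrist_force: [-1.5, 1.1, 6.4]
width: 0.402
grip_force: 71.0
[-0.43548892  0.65235984  7.13310804]
16.85 [ 0.5497 -0.177   0.046 ] y 16.91 tilt [ 0.05 -0.01] F [-1.   1.1  6.9] w 34.1 g 71.0
```

```bash
python3 -c "
from plant import bot
print(bot.close_job())"
```

```text
the job is handed in; nothing more can be done
None
```

I handed the job in at about 17 s: the drawer is out to its stop, and the roller sits in both sides of the yellow V-cradle, still gripped at its middle and pressed down about 6 mm (5.6 mm by force, 6.2 mm by height).

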